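Clear the games chest and hold its lid at the balance point

ROBOT

A 6-joint arm with a two-finger parallel gripper is mounted at the origin on the work surface. World frame = base frame: x ahead of the robot, y to its left, z up, the work surface at z = 0. Lengths are in m, angles in rad, forces in N, time in s.
With the tool pointing down it reaches from about 0.35 to 0.975 m from the base axis. Payload 17.4 kg.
Tool frame: the origin (TCP) lies midway between the tips of the shut fingers; the grasp point (between the pads) lies 19 mm behind it; z points along the fingers, y is the line along which they close (so a half turn about z gives the same grasp; the last joint's range is limited). The gripper opens to 85 mm and grips with 20 to 120 N. Pads are 22 mm wide; open, the fingers measure 114 mm over their backs; the gripper's body (76 mm by 85 mm) begins 54 mm behind the grasp point. The pads swing forward as they close: fully open they stand 13 mm farther back than shut.
Start: joints at [1.124, 0.116, 1.442, -0, 1.584, -0.038], TCP at [0.268, 0.619, 0.231] pointing down, gripper open.
Joint ranges: [-2.83, 2.83], [-0.83, 2.19], [0.07, 2.5], [-1.14, 4.28], [0.01, 3], [-2.97, 2.97]. Speed limits (rad/s): [1.89, 1.89, 2.22, 3.14, 3.14, 3.14].

INTERFACE

Orientations are given as a unit quaternion [x, y, z, w].
In Python, from plant import bot gives the robot as it stands.
- The arm moves only by the tool jog_arm, never from a script. Its argument "steps" is a list of rows, each an object of numbers: "tx", "ty", "tz": the shift along the tool's x, y, z in mm; "rx", "ry", "rz": the turn, a rotation vector about the tool's x, y, z in rad. A call has 1 to 10 rows; each row is the pose to reach, as a shift and turn from the pose commanded when the call began, along the tool's axes at that moment; what a row does not reach only later rows make up. A row lasts 1/12 s, in which the tool goes at most 41.7 mm and 7.16 degrees, less where a joint would pass 70% of its speed; a pose out of reach is approached as far as the arm can. A call with a gripper value outside its range is refused whole. "gripper" is the finger opening in mm, from 0 to 85.4, set as the call begins (left out, the last holds). The fingers move at their own pace and stop on an object; the grip force is fixed at half the most. Time passes only in rows, so rows that repeat a pose let the fingers close. It gives the time, the measured TCP pose, the force, the opening and the grip force at its end, in the units of the state.
- bot.state(): the state, without advancing time (a new reading comes with each control period).
- bot.grab_frame(name): name is "scene" or "top" or "wrist"; returns a dict with "color" (400x640x3 uint8, red, green, blue), "z_map" (400x640 float32, m along the optical axis (not along the pixel's ray), 0 where there is no reading), "fx", "fy", "cx", "cy" (pixels), "k1" (the pictures are not rectified: a ray, as slopes to the right and down, at radius r is drawn at 1 + k1 r^2 times it, then the intrinsics apply), "world_from_camera" (4x4, takes a point from camera to world coordinates). Camera axes: x right, y down, z forward; pixel columns grow to the right and rows downward; lengths in m; the calibration is good to about 2 mm. A picture is of the moment at which its call begins.
- bot.close_job(): hands the job in; it is judged then, once.
The state is a dict: "clock": time; "q": joint angles; "qd": joint speeds; "joint_efforts": joint torques, N m; "tool_pos": TCP position; "tcp_rot": TCP orientation; "force": force on the tool from outside, world axes, zero at the start; "wrist_torque": the same for the moment, N m; "grip_width": opening from 0.0 (shut) to 1.0 (fully open); "grip_force": force on a finger pad.
Only numpy, scipy, OpenCV 4.12 (cv2) and the standard library are available. Lean on these libraries where they do the work, as an engineer would, in place of code of your own. Each camera call takes 0.05 s, during which the arm holds its last target. There are 200 camera calls.

TASK

The stay of the games chest's lid has come off and a helper needs both hands to refit it. Take the tent-shaped score board off the closed lid and, without dropping it, hang it astride the middle part of the horizontal rail beside the chest, so that it hangs straight and on its own. Then grip the lid's steel pull bar, swing the lid up until it balances straight upright above its hinges, never letting it flop over backwards or slam shut, and finish while still gripping the bar and holding the lid still there; leave the bottles, rings and mug where they stand.

Things in the scene. Friction and masses are not known exactly. Their poses are not given: they have to be found in the camera images.
- board_mid (a point): centre (half-way up) of the loose score board, 44 mm above its lower edges; y axis along its ridge (100 mm long), x across it (46 mm wide), z up. It starts standing on the closed lid. Hung properly, the rail's bar runs along under the ridge and the bar's axis lies about 32 mm above this point
- board: the score board: rigid tent of white painted 4 mm sheet, about 140 g. Two upright side walls, 46 mm over their outer faces (38 mm inside), 70 mm high, 100 mm long, joined by a pitched roof; 88 mm high in all, open below and at both ends. Origin midway between its lower edges, axes as for its centre
- rail_mid (a point): middle of the rail's horizontal bar, on its axis: a fixed steel bar of 12 mm diameter, 260 mm long along its own y axis, carried by a post at each end, its axis 170 mm above the table. z up. It may stand to the left or right of the chest
- rail: the rail as a whole; origin on the table under the middle of the bar, axes as above
- chest_hinge (a point): middle of the lid's hinge axis, on the far top edge of the fixed plywood games chest (160 mm deep, 240 wide, 80 high, plus a 12 mm lid: lid top 92 mm above the table); 86 mm above the table. y axis along the hinge, x level from the chest's front to its back, z up. The hinge turns freely, without a stay
- lid_bar (a point): centre of the lid's round steel pull bar: 14 mm diameter, 120 mm long between two side arms, parallel to the hinge and 205 mm from it, in the lid's mid-plane. Shut: 86 mm above the table, 45 mm ahead of the lid's edge and chest front, the gap open for a finger. Rigid with the lid, so it turns in the grip as the lid swings
- lid (a joint): lid angle in rad: 0 shut and level, growing as it opens; at 1.571 upright, bar straight above the hinge: its balance point (the lid, about 350 g, is evenly built about its plane). Below that it falls shut, beyond it falls back to its stop at 2.0
- ring_a: bystander: octagonal cardboard ring lying flat near the robot, 110 mm across, 34 mm high, 6 mm wall; origin at the middle of its underside
- ring_b: bystander: a second such ring lying flat at the far side of the table, with a bottle standing in it; origin at the middle of its underside
- bottle_a: bystander: clear closed bottle, 60 mm across, 190 mm high, standing at the far right; origin at the middle of its underside
- bottle_b: bystander: clear closed bottle, 64 mm across, 200 mm high, standing inside the far ring; origin at the middle of its underside
- bottle_c: bystander: clear closed bottle, 66 mm across, 210 mm high, standing at the far left; origin at the middle of its underside
- mug: bystander: white mug, 80 mm across, 90 mm high, standing between the chest and the rail; origin at the middle of its underside
Things that resemble listed ones, but are neither listed nor needed, are in the scene too. Of the things that look like the board, the smallest one is meant.

How it is judged:
By the outcome, as a careful person would: the job done as asked, in the order asked, and still so for the second after the job is handed in, while the arm keeps its last pose, push and grip.
It also fails if it takes over 61 s, if anything falls off the work surface, if the arm or the gripper's body presses on something with over 40 N, if the wrist force passes 120 N, or if a joint passes its speed limit or range.

## Working session

There is one attempt and no reset: what is moved stays moved. The work goes in short steps, Python scripts to look and compute and a tool call to move; the robot and the scene stay as the last step left them, time stands still between calls to the robot, and variables do not carry over. Pictures are saved under pics/ and viewed, at most 10 in all, crops included, and the job is handed in when it is done.

Besides the shell and the picture viewer there is one more tool, called after "Request:" by a JSON object that holds its "api" and its "payload", one argument or row to a line. jog_arm: Moves the arm, as the interface text tells. Its arguments: {"type":"object","properties":{"steps":{"type":"array"},"gripper":{"type":"number"}},"required":["steps"]}

```bash
mkdir -p pics; ls; cat > h.py <<'E'
import numpy as np, cv2
from plant import bot
def pts(f):
    h,w=f["z_map"].shape
    u,v=np.meshgrid(np.arange(w),np.arange(h))
    K=np.array([[f["fx"],0,f["cx"]],[0,f["fy"],f["cy"]],[0,0,1.]])
    p=cv2.undistortPoints(np.stack([u,v],-1).reshape(-1,1,2).astype(np.float64),K,np.array([f["k1"],0,0,0,0.])).reshape(h,w,2)
    z=f["z_map"].astype(float)
    P=np.dstack([p[...,0]*z,p[...,1]*z,z])
    T=np.array(f["world_from_camera"])
    W=P@T[:3,:3].T+T[:3,3]
    W[z<=0]=np.nan
    return W
def save(f,n): cv2.imwrite(f"pics/{n}.png",cv2.cvtColor(f["color"],cv2.COLOR_RGB2BGR))
E
python3 - <<'E'
from h import *
for n in ("top","scene"):
    f=bot.grab_frame(n); save(f,n); np.save(n+"_W.npy",pts(f)); print(n,f["k1"],f["fx"],np.round(f["world_from_camera"],3).tolist())
print(bot.state())
E
```

```text
pics
top -0.07242669774983582 387.41692078729636 [[-0.045, -0.971, 0.235, 0.321], [-0.999, 0.043, -0.017, -0.104], [0.006, -0.235, -0.972, 1.164], [0.0, 0.0, 0.0, 1.0]]
scene -0.10804220238100995 453.2748192399536 [[0.513, 0.733, -0.447, 1.116], [0.859, -0.438, 0.267, -0.442], [0.0, -0.521, -0.854, 1.233], [0.0, 0.0, 0.0, 1.0]]
{'clock': 0.1, 'q': array([ 1.12424349e+00,  1.16454328e-01,  1.44216387e+00, -5.53435060e-05,
        1.58401289e+00, -3.78336270e-02]), 'qd': array([ 3.84129744e-04, -6.97020764e-04, -1.73101032e-03, -8.79078984e-05,
        9.00395040e-04, -7.71842727e-04]), 'joint_efforts': array([ 1.60478663e-03, -7.33670354e+01, -6.33788466e+01,  1.15583416e-04,
        5.28835924e-03,  3.23792347e-05]), 'tool_pos': array([0.26824233, 0.61923633, 0.23064648]), 'tcp_rot': array([ 2.02940451e-01,  9.79190943e-01, -5.10699181e-04, -9.76630655e-05]), 'force': array([ 0.16638538, -0.20301291, -0.09885189]), 'wrist_torque': array([-0.01639034, -0.00557132,  0.06205678]), 'grip_force': 0.0, 'grip_width': 1.0036406538981322}
```

View pics/top.png

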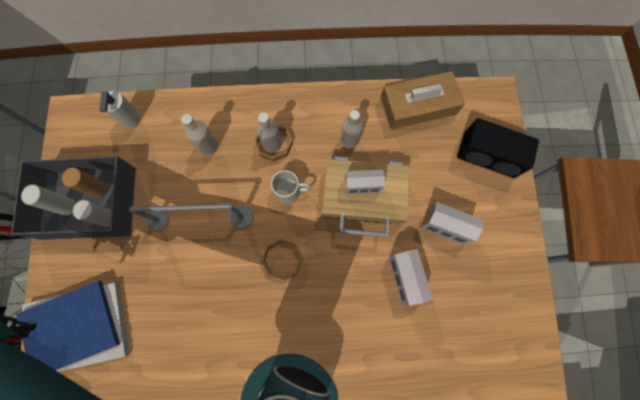

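View pics/scene.png

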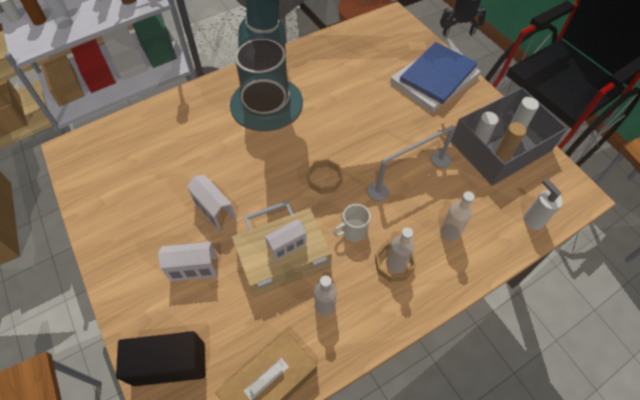

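Top view: tent-shaped candidates are at (365,181) on the chest lid, (452,223) on the table and (411,278) on the table. The first is smallest and stands on the closed lid, so it fits. The rail runs (135,210)-(250,212), the pull bar is near (366,233), and the mug is at (286,186). The scene view shows the same items: board (287,240), rail (385,160)-(450,130).

```bash
python3 - <<'E'
from h import *
W=np.load("top_W.npy"); img=cv2.imread("pics/top.png")
def box(W,u0,u1,v0,v1,zlo,zhi):
    m=np.zeros(W.shape[:2],bool); m[v0:v1,u0:u1]=1
    return m&(W[...,2]>zlo)&(W[...,2]<zhi)
def rep(n,m):
    p=W[m]; 
    if len(p)<5: print(n,len(p)); return
    c=p[:,:2].mean(0); r=cv2.minAreaRect(p[:,:2].astype(np.float32)*1000)
    print(n,len(p),'mean',p.mean(0).round(4),'z',np.percentile(p[:,2],[2,50,98]).round(3),'rect',np.round(r[0],1),np.round(r[1],1),round(r[2],1))
rep('board',box(W,335,395,160,205,.115,.25))
rep('boardtop',box(W,335,395,160,205,.168,.25))
rep('b2',box(W,420,490,195,250,.02,.25))
rep('b3',box(W,385,440,245,310,.02,.25))
rep('lid',box(W,318,415,155,235,.08,.1))
rep('bar',box(W,335,395,222,245,.05,.12))
rep('rail',box(W,155,232,198,220,.14,.2))
rep('railall',box(W,125,260,190,235,.14,.2))
rep('mug',box(W,262,312,165,210,.03,.15))
for n,(u0,u1,v0,v1) in dict(bota=(338,370,105,150),botb=(255,295,110,160),botc=(180,220,110,160),ringa=(260,305,238,282)).items(): rep(n,box(W,u0,u1,v0,v1,.01,.25))
cv2.imwrite("pics/crop.png",cv2.resize(img[140:320,300:500],None,fx=3.3,fy=3.3,interpolation=cv2.INTER_CUBIC))
# scene view
W=np.load("scene_W.npy")
print('scene')
rep('board',box(W,262,312,215,262,.115,.25))
rep('boardtop',box(W,262,312,215,262,.17,.25))
rep('lid',box(W,225,335,205,290,.08,.1))
rep('rail',box(W,385,447,128,168,.15,.2))
rep('bar',box(W,240,300,195,225,.07,.11))
E
```

```text
board 793 mean [ 0.5886 -0.234   0.1651] z [0.119 0.17  0.182] rect [ 594.9 -234.8] [ 49.2 100.4] 0.6
boardtop 465 mean [ 0.593  -0.234   0.1746] z [0.168 0.174 0.182] rect [ 593.6 -234.9] [ 42.1 100. ] 0.1
b2 1527 mean [ 0.4702 -0.4839  0.0991] z [0.026 0.108 0.124] rect [ 477.5 -489.4] [143.2  68.1] 65.1
b3 1558 mean [ 0.3288 -0.3467  0.1031] z [0.031 0.11  0.124] rect [ 331.2 -353.7] [141.2  67.6] 12.6
lid 4116 mean [ 0.5701 -0.2448  0.0923] z [0.088 0.092 0.097] rect [ 563.8 -243.1] [238.3 224.3] 82.8
bar 298 mean [ 0.4615 -0.2336  0.0919] z [0.087 0.092 0.096] rect [ 467.9 -231.3] [135.   41.5] 86.6
rail 370 mean [0.534  0.2195 0.1744] z [0.167 0.175 0.179] rect [534.2 223.8] [202.4  15.1] 89.8
railall 513 mean [0.5341 0.2543 0.1732] z [0.15  0.175 0.179] rect [534.5 257.4] [273.3  15.1] 89.7
mug 440 mean [ 0.6115 -0.0199  0.0689] z [0.032 0.073 0.093] rect [603.3 -23.1] [105.7  79.2] 56.4
bota 606 mean [ 0.7568 -0.2129  0.1144] z [0.017 0.123 0.192] rect [ 766.1 -215. ] [59.5 52.4] 73.8
botb 986 mean [0.7529 0.0253 0.0931] z [0.013 0.095 0.201] rect [760.5  23.9] [ 99.5 110.2] 21.7
botc 842 mean [0.7557 0.2275 0.1236] z [0.019 0.134 0.212] rect [765.1 234.4] [60.6 66.5] 40.6
ringa 327 mean [0.4034 0.0092 0.0315] z [0.013 0.034 0.038] rect [401.6   6.6] [110.9 109.9] 24.6
scene
board 895 mean [ 0.6028 -0.2347  0.1613] z [0.118 0.168 0.182] rect [ 593.9 -233.3] [ 51.1 101. ] 0.4
boardtop 378 mean [ 0.5962 -0.2339  0.176 ] z [0.17  0.176 0.183] rect [ 596.3 -233.4] [ 36.6 101.1] 1.1
lid 3933 mean [ 0.5846 -0.2529  0.0925] z [0.086 0.093 0.098] rect [ 538.6 -237.9] [239.4 279.9] 82.2
rail 281 mean [0.5381 0.2415 0.1748] z [0.168 0.175 0.181] rect [537.3 245.5] [ 14.4 237. ] 0.6
bar 490 mean [ 0.4886 -0.2112  0.0924] z [0.084 0.092 0.098] rect [ 490.6 -221.8] [154.1  78.7] 81.4
```

View pics/crop.png

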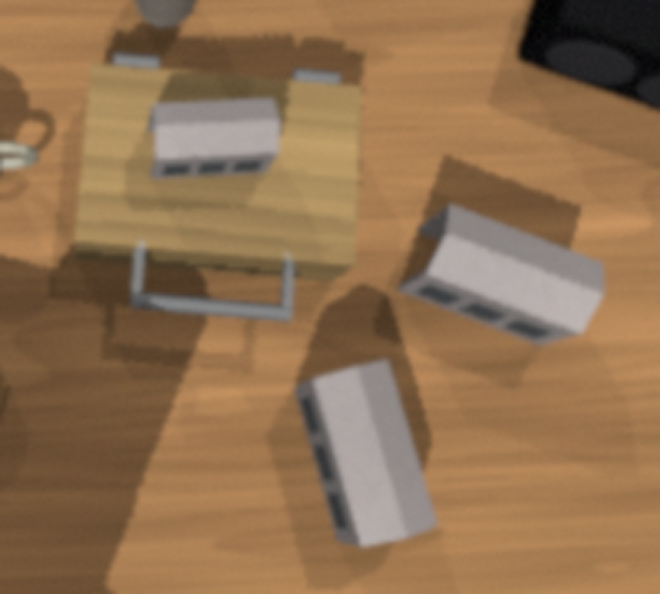

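The crop confirms it: the tent on the lid is clearly the smallest. It measures 100 x 46 mm with its top at 0.181 m (92 + 88 mm expected), while the other two are about 143 x 68 mm. Lifting and moving towards it.

Request:
{"api": "jog_arm", "payload": {
  "steps": [
    {"tz": -40},
    {"tx": -20, "ty": -20, "tz": -80},
    {"tx": -639, "ty": -653, "tz": -80, "rz": 1.162},
    {"tx": -639, "ty": -653, "tz": -80, "rz": 1.162},
    {"tx": -639, "ty": -653, "tz": -80, "rz": 1.162},
    {"tx": -639, "ty": -653, "tz": -80, "rz": 1.162},
    {"tx": -639, "ty": -653, "tz": -80, "rz": 1.162},
    {"tx": -639, "ty": -653, "tz": -80, "rz": 1.162},
    {"tx": -639, "ty": -653, "tz": -80, "rz": 1.162},
    {"tx": -639, "ty": -653, "tz": -80, "rz": 1.162}
  ]
}}

```text
invalid input at $.steps[0]: expected keys tx, ty, tz, rx, ry, rz
```

```bash
cat >> h.py <<'E'
from scipy.spatial.transform import Rotation as R
def to(p,yaw=0.,s=None):
    "mm shift and turn, in tool axes, to TCP p with tool y at yaw (world), tool down"
    s=s or bot.state(); r=R.from_quat(s["tcp_rot"])
    y=np.array([np.cos(yaw),np.sin(yaw),0]); z=np.array([0,0,-1.]); x=np.cross(y,z)
    g=R.from_matrix(np.c_[x,y,z])
    print('clock',round(s["clock"],2),'pos',s["tool_pos"].round(4),'q',s["q"].round(3),'F',s["force"].round(1),'w',round(s["grip_width"],3))
    print('shift mm',(r.inv().apply(np.array(p)-s["tool_pos"])*1000).round(1),'turn',(r.inv()*g).as_rotvec().round(4))
E
python3 -c "
from h import *
to([.595,-.234,.3])"
```

```text
clock 0.1 pos [0.2682 0.6192 0.2306] q [ 1.124  0.116  1.442 -0.     1.584 -0.038] F [ 0.2 -0.2 -0.1] w 1.004
shift mm [-638.9 -653.2  -68.7] turn [-9.0000e-04  6.0000e-04  1.1621e+00]
```

Request:
{"api": "jog_arm", "payload": {
  "steps": [
    {"tx": 0, "ty": 0, "tz": -40, "rx": 0, "ry": 0, "rz": 0},
    {"tx": -20, "ty": -20, "tz": -70, "rx": 0, "ry": 0, "rz": 0.1},
    {"tx": -639, "ty": -653, "tz": -70, "rx": 0, "ry": 0, "rz": 1.162},
    {"tx": -639, "ty": -653, "tz": -70, "rx": 0, "ry": 0, "rz": 1.162},
    {"tx": -639, "ty": -653, "tz": -70, "rx": 0, "ry": 0, "rz": 1.162},
    {"tx": -639, "ty": -653, "tz": -70, "rx": 0, "ry": 0, "rz": 1.162},
    {"tx": -639, "ty": -653, "tz": -70, "rx": 0, "ry": 0, "rz": 1.162},
    {"tx": -639, "ty": -653, "tz": -70, "rx": 0, "ry": 0, "rz": 1.162},
    {"tx": -639, "ty": -653, "tz": -70, "rx": 0, "ry": 0, "rz": 1.162},
    {"tx": -639, "ty": -653, "tz": -70, "rx": 0, "ry": 0, "rz": 1.162}
  ]
}}

```text
clock: 0.93
tool_pos: [0.3979, 0.2798, 0.3011]
tcp_rot: [0.687, 0.727, -0.0, 0.0]
force: [0.4, -0.5, 0.2]
grip_width: 1.004
grip_force: 0.0
```

```bash
python3 -c "
from h import *
to([.595,-.234,.3])"
```

```text
clock 0.93 pos [0.3979 0.2798 0.3011] q [ 0.561 -0.309  1.725 -0.     1.726  0.504] F [ 0.4 -0.5  0.2] w 1.004
shift mm [-524.1  168.     1.1] turn [0.     0.     0.0562]
```

Request:
{"api": "jog_arm", "payload": {
  "steps": [
    {"tx": -524, "ty": 168, "tz": 0, "rx": 0, "ry": 0, "rz": 0.056},
    {"tx": -524, "ty": 168, "tz": 0, "rx": 0, "ry": 0, "rz": 0.056},
    {"tx": -524, "ty": 168, "tz": 0, "rx": 0, "ry": 0, "rz": 0.056},
    {"tx": -524, "ty": 168, "tz": 0, "rx": 0, "ry": 0, "rz": 0.056},
    {"tx": -524, "ty": 168, "tz": 0, "rx": 0, "ry": 0, "rz": 0.056},
    {"tx": -524, "ty": 168, "tz": 0, "rx": 0, "ry": 0, "rz": 0.056},
    {"tx": -524, "ty": 168, "tz": 0, "rx": 0, "ry": 0, "rz": 0.056},
    {"tx": -524, "ty": 168, "tz": 0, "rx": 0, "ry": 0, "rz": 0.056},
    {"tx": -524, "ty": 168, "tz": 0, "rx": 0, "ry": 0, "rz": 0.056},
    {"tx": -524, "ty": 168, "tz": 0, "rx": 0, "ry": 0, "rz": 0.056}
  ]
}}

```text
clock: 1.77
tool_pos: [0.5496, -0.1086, 0.3011]
tcp_rot: [0.705, 0.709, -0.0, -0.0]
force: [0.3, 1.0, 0.4]
grip_width: 1.001
grip_force: 0.0
```

```bash
python3 -c "
from h import *
to([.595,-.234,.3])"
```

```text
clock 1.77 pos [ 0.5496 -0.1086  0.3011] q [-0.241 -0.144  1.587  0.     1.699 -0.246] F [0.3 1.  0.4] w 1.001
shift mm [-125.6   44.7    1.1] turn [-0.0001 -0.      0.0057]
```

Request:
{"api": "jog_arm", "payload": {
  "steps": [
    {"tx": -125.5, "ty": 45, "tz": 0, "rx": 0, "ry": 0, "rz": 0.006},
    {"tx": -125.5, "ty": 45, "tz": 0, "rx": 0, "ry": 0, "rz": 0.006},
    {"tx": -125.5, "ty": 45, "tz": 0, "rx": 0, "ry": 0, "rz": 0.006},
    {"tx": -125.5, "ty": 45, "tz": 0, "rx": 0, "ry": 0, "rz": 0.006},
    {"tx": -125.5, "ty": 45, "tz": 0, "rx": 0, "ry": 0, "rz": 0.006},
    {"tx": -125.5, "ty": 45, "tz": 0, "rx": 0, "ry": 0, "rz": 0.006}
  ]
}}

```text
clock: 2.27
tool_pos: [0.595, -0.2316, 0.3007]
tcp_rot: [0.707, 0.707, -0.0, -0.001]
force: [-0.5, 0.4, -0.2]
grip_width: 1.004
grip_force: 0.0
```

```bash
python3 - <<'E'
from h import *
f=bot.grab_frame("wrist"); save(f,"wrist1"); W=pts(f); np.save("wrist1_W.npy",W)
Z=W[...,2]
def rep(n,m):
    p=W[m]; r=cv2.minAreaRect(p[:,:2].astype(np.float32)*1000)
    print(n,len(p),p.mean(0).round(4),np.round(r[0],1),np.round(r[1],1),round(r[2],1))
near=(abs(W[...,0]-.595)<.04)&(abs(W[...,1]+.234)<.07)
rep('board',near&(Z>.11)&(Z<.2)); rep('ridge',near&(Z>.174)&(Z<.2))
m=(Z>.086)&(Z<.098)&(W[...,0]<.72)&(abs(W[...,1]+.24)<.16)
rep('lid',m)
to([.595,-.234,.118])
E
```

```text
board 4134 [ 0.5953 -0.2305  0.1707] [ 595.3 -234.5] [ 47.  100.6] 0.5
ridge 1412 [ 0.5954 -0.2311  0.177 ] [ 595.2 -234.3] [100.1  18.9] 89.8
lid 19754 [ 0.5725 -0.2301  0.0913] [ 473.9 -253.3] [440.7 265.8] 3.6
clock 2.32 pos [ 0.5949 -0.2309  0.3011] q [-0.41   0.027  1.424  0.     1.692 -0.41 ] F [0.4 0.6 0.1] w 0.998
shift mm [-3.200e+00  1.000e-01  1.831e+02] turn [-0.0004 -0.0004  0.0002]
```

View pics/wrist1.png

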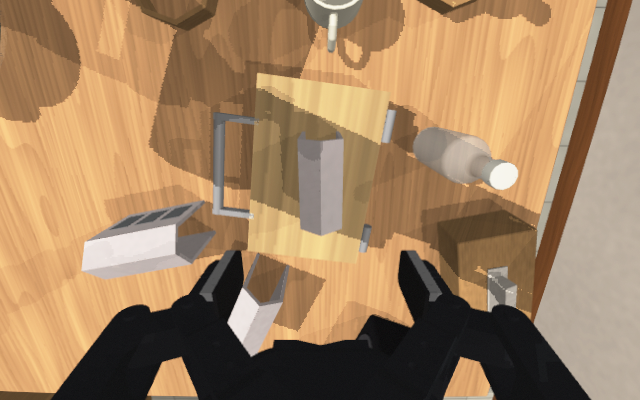

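The wrist view shows the board at (320,185) between the finger tips (220,275) and (420,275), aligned with the tool. Its measured centre is (0.595, -0.234). Descending.

Request:
{"api": "jog_arm", "payload": {
  "steps": [
    {"tx": -3, "ty": 0, "tz": 35, "rx": 0, "ry": 0, "rz": 0},
    {"tx": -3, "ty": 0, "tz": 70, "rx": 0, "ry": 0, "rz": 0},
    {"tx": -3, "ty": 0, "tz": 100, "rx": 0, "ry": 0, "rz": 0},
    {"tx": -3, "ty": 0, "tz": 125, "rx": 0, "ry": 0, "rz": 0},
    {"tx": -3, "ty": 0, "tz": 145, "rx": 0, "ry": 0, "rz": 0},
    {"tx": -3, "ty": 0, "tz": 165, "rx": 0, "ry": 0, "rz": 0},
    {"tx": -3, "ty": 0, "tz": 177, "rx": 0, "ry": 0, "rz": 0},
    {"tx": -3, "ty": 0, "tz": 183, "rx": 0, "ry": 0, "rz": 0},
    {"tx": -3, "ty": 0, "tz": 183, "rx": 0, "ry": 0, "rz": 0}
  ]
}}

```text
clock: 3.07
tool_pos: [0.5948, -0.2337, 0.1177]
tcp_rot: [0.707, 0.707, -0.0, -0.0]
force: [-0.4, -0.3, 1.1]
grip_width: 1.002
grip_force: 0.0
```

Request:
{"api": "jog_arm", "payload": {
  "steps": [
    {"tx": 0, "ty": 0, "tz": 0, "rx": 0, "ry": 0, "rz": 0},
    {"tx": 0, "ty": 0, "tz": 0, "rx": 0, "ry": 0, "rz": 0},
    {"tx": 0, "ty": 0, "tz": 0, "rx": 0, "ry": 0, "rz": 0},
    {"tx": 0, "ty": 0, "tz": 0, "rx": 0, "ry": 0, "rz": 0},
    {"tx": 0, "ty": 0, "tz": 0, "rx": 0, "ry": 0, "rz": 0},
    {"tx": 0, "ty": 0, "tz": 0, "rx": 0, "ry": 0, "rz": 0},
    {"tx": 0, "ty": 0, "tz": 0, "rx": 0, "ry": 0, "rz": 0},
    {"tx": 0, "ty": 0, "tz": 0, "rx": 0, "ry": 0, "rz": 0}
  ],
  "gripper": 38
}}

```text
clock: 3.73
tool_pos: [0.5956, -0.2348, 0.1197]
tcp_rot: [0.707, 0.707, 0.0, 0.001]
force: [-0.4, 1.2, 5.6]
grip_width: 0.53
grip_force: 61.2
```

```bash
python3 -c "
from h import *
to([.595,-.234,.118]);print(bot.state()['grip_force'])"
```

```text
clock 3.73 pos [ 0.5956 -0.2348  0.1197] q [-0.415  0.091  1.651  0.     1.398 -0.415] F [-0.4  1.2  5.6] w 0.53
shift mm [ 0.8 -0.6  1.7] turn [ 0.0016  0.0005 -0.0001]
61.21337056159973
```

Request:
{"api": "jog_arm", "payload": {
  "steps": [
    {"tx": 0, "ty": 0, "tz": -10, "rx": 0, "ry": 0, "rz": 0},
    {"tx": 0, "ty": 0, "tz": -30, "rx": 0, "ry": 0, "rz": 0},
    {"tx": 0, "ty": 0, "tz": -60, "rx": 0, "ry": 0, "rz": 0},
    {"tx": 0, "ty": 0, "tz": -90, "rx": 0, "ry": 0, "rz": 0},
    {"tx": 0, "ty": 0, "tz": -120, "rx": 0, "ry": 0, "rz": 0},
    {"tx": 0, "ty": 0, "tz": -145, "rx": 0, "ry": 0, "rz": 0},
    {"tx": 0, "ty": 0, "tz": -162, "rx": 0, "ry": 0, "rz": 0},
    {"tx": 0, "ty": 0, "tz": -170, "rx": 0, "ry": 0, "rz": 0},
    {"tx": 0, "ty": 0, "tz": -170, "rx": 0, "ry": 0, "rz": 0}
  ]
}}

```text
clock: 4.48
tool_pos: [0.5954, -0.2348, 0.2906]
tcp_rot: [0.707, 0.707, 0.001, 0.001]
force: [-0.3, -0.5, -2.6]
grip_width: 0.535
grip_force: 61.6
```

```bash
python3 - <<'E'
from h import *
to([.536,.254,.29])
f=bot.grab_frame("top"); W=pts(f); Z=W[...,2]
def rep(n,m):
    p=W[m]; r=cv2.minAreaRect(p[:,:2].astype(np.float32)*1000)
    print(n,len(p),p.mean(0).round(4),np.round(r[0],1),np.round(r[1],1),round(r[2],1)); return p
b=(abs(W[...,0]-.535)<.04)&(W[...,1]>.09)&(W[...,1]<.42)
p=rep('railtop',b&(Z>.16)&(Z<.185)); 
q=p[(p[:,1]>.13)&(p[:,1]<.38)]; print('rail slope',np.polyfit(q[:,1],q[:,0],1))
f2=bot.grab_frame("scene"); W=pts(f2); Z=W[...,2]
b=(abs(W[...,0]-.535)<.04)&(W[...,1]>.09)&(W[...,1]<.42)
p=rep('rail scene',b&(Z>.16)&(Z<.185)); q=p[(p[:,1]>.13)&(p[:,1]<.38)]; print('slope',np.polyfit(q[:,1],q[:,0],1))
E
```

```text
clock 4.48 pos [ 0.5954 -0.2348  0.2906] q [-0.415  0.029  1.438 -0.     1.672 -0.415] F [-0.3 -0.5 -2.6] w 0.535
shift mm [ 4.888e+02 -5.950e+01 -1.000e-01] turn [ 0.0026  0.0012 -0.0001]
railtop 486 [0.5343 0.2532 0.1745] [533.9 257. ] [272.9  15.7] 90.0
rail slope [0.00725737 0.53252702]
rail scene 344 [0.538  0.2517 0.1743] [536.4 258.3] [275.6  16.7] 89.3
slope [0.00405417 0.53697565]
```

Request:
{"api": "jog_arm", "payload": {
  "steps": [
    {"tx": 25, "ty": -3, "tz": 0, "rx": 0, "ry": 0, "rz": 0},
    {"tx": 60, "ty": -7, "tz": 0, "rx": 0, "ry": 0, "rz": 0},
    {"tx": 100, "ty": -12, "tz": 0, "rx": 0, "ry": 0, "rz": 0},
    {"tx": 140, "ty": -17, "tz": 0, "rx": 0, "ry": 0, "rz": 0},
    {"tx": 180, "ty": -22, "tz": 0, "rx": 0, "ry": 0, "rz": 0},
    {"tx": 220, "ty": -27, "tz": 0, "rx": 0, "ry": 0, "rz": 0},
    {"tx": 260, "ty": -32, "tz": 0, "rx": 0, "ry": 0, "rz": 0},
    {"tx": 300, "ty": -36, "tz": 0, "rx": 0, "ry": 0, "rz": 0},
    {"tx": 340, "ty": -41, "tz": 0, "rx": 0, "ry": 0, "rz": 0},
    {"tx": 380, "ty": -46, "tz": 0, "rx": 0, "ry": 0, "rz": 0}
  ]
}}

```text
clock: 5.42
tool_pos: [0.5481, 0.1472, 0.2866]
tcp_rot: [0.707, 0.707, -0.001, -0.001]
force: [0.9, -0.1, -1.4]
grip_width: 0.531
grip_force: 61.7
```

Request:
{"api": "jog_arm", "payload": {
  "steps": [
    {"tx": 35, "ty": -4, "tz": 0, "rx": 0, "ry": 0, "rz": 0},
    {"tx": 70, "ty": -8, "tz": 0, "rx": 0, "ry": 0, "rz": 0},
    {"tx": 95, "ty": -12, "tz": 0, "rx": 0, "ry": 0, "rz": 0},
    {"tx": 107, "ty": -13, "tz": 0, "rx": 0, "ry": 0, "rz": 0},
    {"tx": 111, "ty": -13.5, "tz": 0, "rx": 0, "ry": 0, "rz": 0},
    {"tx": 111, "ty": -13.5, "tz": 0, "rx": 0, "ry": 0, "rz": 0},
    {"tx": 111, "ty": -13.5, "tz": 0, "rx": 0, "ry": 0, "rz": 0}
  ]
}}

```text
clock: 6.0
tool_pos: [0.5358, 0.2554, 0.2877]
tcp_rot: [0.707, 0.707, -0.001, -0.0]
force: [0.4, 0.3, -2.2]
grip_width: 0.534
grip_force: 61.6
```

```bash
python3 - <<'E'
from h import *
to([.536,.256,.29])
f=bot.grab_frame("scene"); save(f,"scene2"); c=cv2.imread("pics/scene2.png")[40:240,300:540]
cv2.imwrite("pics/scene2c.png",cv2.resize(c,None,fx=3,fy=3,interpolation=cv2.INTER_CUBIC))
W=pts(f);Z=W[...,2]
m=(abs(W[...,0]-.55)<.07)&(abs(W[...,1]-.256)<.065)&(Z>.215)&(Z<.37)
hsv=cv2.cvtColor(f["color"],cv2.COLOR_RGB2HSV); m&=(hsv[...,2]>90)
p=W[m]; print(len(p),p.min(0).round(3),p.max(0).round(3),np.percentile(p,[3,97],axis=0).round(3).tolist())
E
```

```text
clock 6.0 pos [0.5358 0.2554 0.2877] q [ 0.402 -0.07   1.54  -0.     1.672  0.403] F [ 0.4  0.3 -2.2] w 0.534
shift mm [ 0.6  0.2 -2.3] turn [-0.0008  0.0007 -0.0005]
619 [0.481 0.203 0.259] [0.599 0.308 0.368] [[0.513, 0.207, 0.264], [0.56, 0.295, 0.349]]
```

View pics/scene2c.png

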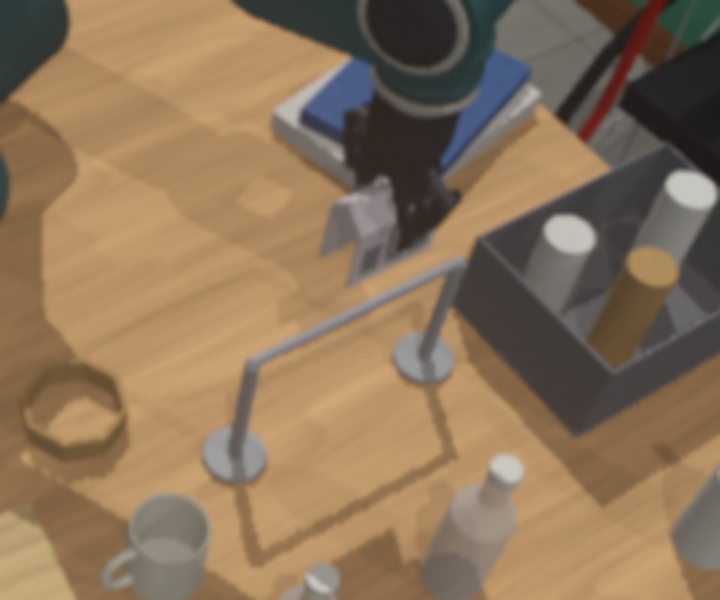

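The enlarged scene view shows the board level in the gripper at (370,235), above the rail (250,365)-(460,265) with its ridge along the bar. Lowering it, slowly near the end.

Request:
{"api": "jog_arm", "payload": {
  "steps": [
    {"tx": 1, "ty": 0, "tz": 25, "rx": 0, "ry": 0, "rz": 0},
    {"tx": 1, "ty": 0, "tz": 50, "rx": 0, "ry": 0, "rz": 0},
    {"tx": 1, "ty": 0, "tz": 75, "rx": 0, "ry": 0, "rz": 0},
    {"tx": 1, "ty": 0, "tz": 100, "rx": 0, "ry": 0, "rz": 0},
    {"tx": 1, "ty": 0, "tz": 120, "rx": 0, "ry": 0, "rz": 0},
    {"tx": 1, "ty": 0, "tz": 135, "rx": 0, "ry": 0, "rz": 0},
    {"tx": 1, "ty": 0, "tz": 147, "rx": 0, "ry": 0, "rz": 0},
    {"tx": 1, "ty": 0, "tz": 155, "rx": 0, "ry": 0, "rz": 0},
    {"tx": 1, "ty": 0, "tz": 158, "rx": 0, "ry": 0, "rz": 0},
    {"tx": 1, "ty": 0, "tz": 158, "rx": 0, "ry": 0, "rz": 0}
  ]
}}

```text
clock: 6.88
tool_pos: [0.5358, 0.2572, 0.1303]
tcp_rot: [0.707, 0.707, -0.0, -0.0]
force: [0.4, -0.5, -1.8]
grip_width: 0.528
grip_force: 61.7
```

Request:
{"api": "jog_arm", "payload": {
  "steps": [
    {"tx": 0, "ty": 0, "tz": 2, "rx": 0, "ry": 0, "rz": 0},
    {"tx": 0, "ty": 0, "tz": 4, "rx": 0, "ry": 0, "rz": 0},
    {"tx": 0, "ty": 0, "tz": 5, "rx": 0, "ry": 0, "rz": 0},
    {"tx": 0, "ty": 0, "tz": 5, "rx": 0, "ry": 0, "rz": 0}
  ]
}}

```text
clock: 7.22
tool_pos: [0.5357, 0.2575, 0.1255]
tcp_rot: [0.707, 0.707, 0.0, 0.0]
force: [0.1, -0.1, -0.9]
grip_width: 0.53
grip_force: 61.7
```

Request:
{"api": "jog_arm", "payload": {
  "steps": [
    {"tx": 0, "ty": 0, "tz": 1, "rx": 0, "ry": 0, "rz": 0},
    {"tx": 0, "ty": 0, "tz": 2, "rx": 0, "ry": 0, "rz": 0},
    {"tx": 0, "ty": 0, "tz": 3, "rx": 0, "ry": 0, "rz": 0},
    {"tx": 0, "ty": 0, "tz": 3, "rx": 0, "ry": 0, "rz": 0}
  ]
}}

```text
clock: 7.55
tool_pos: [0.5358, 0.2575, 0.1224]
tcp_rot: [0.707, 0.707, 0.0, 0.0]
force: [0.2, -0.1, -1.1]
grip_width: 0.53
grip_force: 61.9
```

Request:
{"api": "jog_arm", "payload": {
  "steps": [
    {"tx": 0, "ty": 0, "tz": 0.5, "rx": 0, "ry": 0, "rz": 0},
    {"tx": 0, "ty": 0, "tz": 1, "rx": 0, "ry": 0, "rz": 0},
    {"tx": 0, "ty": 0, "tz": 1, "rx": 0, "ry": 0, "rz": 0}
  ]
}}

```text
clock: 7.8
tool_pos: [0.5361, 0.2575, 0.1221]
tcp_rot: [0.707, 0.707, 0.001, 0.0]
force: [0.7, -1.4, 4.1]
grip_width: 0.531
grip_force: 62.4
```

Request:
{"api": "jog_arm", "payload": {
  "steps": [
    {"tx": 0, "ty": 0, "tz": 0, "rx": 0, "ry": 0, "rz": 0},
    {"tx": 0, "ty": 0, "tz": 0, "rx": 0, "ry": 0, "rz": 0},
    {"tx": 0, "ty": 0, "tz": 0, "rx": 0, "ry": 0, "rz": 0},
    {"tx": 0, "ty": 0, "tz": 0, "rx": 0, "ry": 0, "rz": 0},
    {"tx": 0, "ty": 0, "tz": 0, "rx": 0, "ry": 0, "rz": 0},
    {"tx": 0, "ty": 0, "tz": 0, "rx": 0, "ry": 0, "rz": 0}
  ],
  "gripper": 80
}}

```text
clock: 8.3
tool_pos: [0.5356, 0.2574, 0.1212]
tcp_rot: [0.707, 0.707, -0.0, -0.0]
force: [-0.2, 0.2, 0.1]
grip_width: 0.936
grip_force: 0.0
```

```bash
cat >> h.py <<'E'
def board(tag):
    f=bot.grab_frame("scene"); save(f,tag); c=cv2.imread(f"pics/{tag}.png")[80:230,330:530]
    cv2.imwrite(f"pics/{tag}c.png",cv2.resize(c,None,fx=3.5,fy=3.5,interpolation=cv2.INTER_CUBIC))
    for n,W in (("scene",pts(f)),("top",pts(bot.grab_frame("top")))):
        m=(abs(W[...,0]-.536)<.045)&(abs(W[...,1]-.257)<.08)&(W[...,2]>.183)&(W[...,2]<.2)if 0 else (abs(W[...,0]-.536)<.045)&(abs(W[...,1]-.257)<.08)&(W[...,2]>.09)&(W[...,2]<.2)
        p=W[m]; 
        if len(p)<5: print(n,len(p)); continue
        r=cv2.minAreaRect(p[:,:2].astype(np.float32)*1000); print(n,len(p),np.round(r[0],1),np.round(r[1],1),round(r[2],1),'zmax',np.percentile(p[:,2],99).round(4))
E
python3 -c "
from h import *
board('sc3'); to([.536,.257,.29])"
```

```text
scene 670 [535. 255.] [ 83.9 141.4] 25.9 zmax 0.1986
top 346 [545.7 242.3] [130.5  69.3] 89.2 zmax 0.184
clock 8.4 pos [0.5356 0.2574 0.1213] q [ 0.405 -0.008  1.75  -0.     1.399  0.405] F [-0.   0.7 -0.4] w 0.935
shift mm [  -0.4    0.4 -168.7] turn [-0.0001  0.0001  0.    ]
```

View pics/sc3c.png

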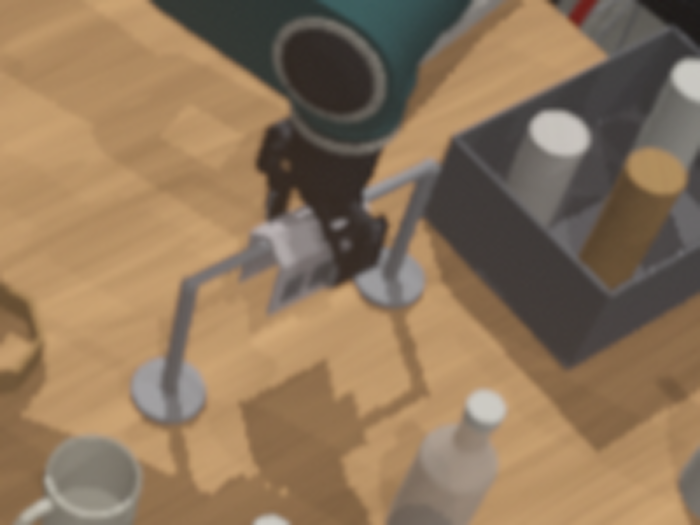

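The picture shows the board astride the bar at (295,250) with the fingers open and clear on both sides. Retracting straight up, then checking the board again.

Request:
{"api": "jog_arm", "payload": {
  "steps": [
    {"tx": 0, "ty": 0, "tz": -5, "rx": 0, "ry": 0, "rz": 0},
    {"tx": 0, "ty": 0, "tz": -15, "rx": 0, "ry": 0, "rz": 0},
    {"tx": 0, "ty": 0, "tz": -30, "rx": 0, "ry": 0, "rz": 0},
    {"tx": 0, "ty": 0, "tz": -50, "rx": 0, "ry": 0, "rz": 0},
    {"tx": 0, "ty": 0, "tz": -75, "rx": 0, "ry": 0, "rz": 0},
    {"tx": 0, "ty": 0, "tz": -105, "rx": 0, "ry": 0, "rz": 0},
    {"tx": 0, "ty": 0, "tz": -140, "rx": 0, "ry": 0, "rz": 0},
    {"tx": 0, "ty": 0, "tz": -175, "rx": 0, "ry": 0, "rz": 0},
    {"tx": 0, "ty": 0, "tz": -180, "rx": 0, "ry": 0, "rz": 0}
  ]
}}

```text
clock: 9.15
tool_pos: [0.5363, 0.2577, 0.31]
tcp_rot: [0.707, 0.707, 0.004, 0.002]
force: [0.9, 0.6, 0.6]
grip_width: 0.939
grip_force: 0.0
```

```bash
python3 - <<'E'
from h import *
board('sc4')
W=np.load("wrist1_W.npy"); Z=W[...,2]; img=cv2.imread("pics/wrist1.png"); hsv=cv2.cvtColor(img,cv2.COLOR_BGR2HSV)
u,v=np.meshgrid(np.arange(640),np.arange(400))
def rep(n,m):
    p=W[m]; p=p[~np.isnan(p[:,0])]; r=cv2.minAreaRect(p[:,:2].astype(np.float32)*1000)
    print(n,len(p),p.mean(0).round(4),np.round(r[0],1),np.round(r[1],1),round(r[2],1)); return p
g=(hsv[...,1]<80)&(Z>.075)&(Z<.1)
p=rep('handle',g&(u>205)&(u<258)&(v>105)&(v<222))
p=rep('barseg',g&(u>205)&(u<228)&(v>125)&(v<205))
vx=np.polyfit(p[:,1],p[:,0],1); print('bar x = ',vx,'mid y~',p[:,1].min(),p[:,1].max())
lid=(hsv[...,1]>=60)&(Z>.085)&(Z<.099)&(u>240)&(u<395)&(v>65)&(v<270)
rep('lid',lid)
to([.48,-.245,.25],-.126)
E
```

```text
scene 851 [536.9 257.2] [159.5  52.4] 89.1 zmax 0.1842
top 814 [534.9 242.8] [127.7  48.2] 89.3 zmax 0.1838
handle 1628 [ 0.4697 -0.2286  0.0904] [ 481.6 -232.4] [136.8  57.2] 82.8
barseg 876 [ 0.4618 -0.2277  0.0906] [ 460.3 -230.1] [106.6  13.4] 82.4
bar x =  [0.13359579 0.49217341] mid y~ -0.28319394362653527 -0.17765317127955343
lid 17419 [ 0.5827 -0.2284  0.0914] [ 588.4 -247.1] [241.5 176.2] 82.2
clock 9.25 pos [0.536  0.2576 0.3048] q [ 0.405 -0.071  1.514 -0.     1.694  0.405] F [ 0.3 -0.1 -0.1] w 0.934
shift mm [-502.7  -56.3   53.7] turn [ 0.0042 -0.0021  0.126 ]
```

The board hangs straight: yaw is under 1 deg, the apex is at 0.184 (about 0.182 expected), and it is centred at about (0.536, 0.257). Bar centre is about (0.461, -0.230), with the chest turned about -7.5 deg, and the lid centre checks out. Going above the bar.

Request:
{"api": "jog_arm", "payload": {
  "steps": [
    {"tx": -40, "ty": -6, "tz": 0, "rx": 0, "ry": 0, "rz": 0},
    {"tx": -487.5, "ty": -75, "tz": 20, "rx": 0, "ry": 0, "rz": 0.131},
    {"tx": -487.5, "ty": -75, "tz": 20, "rx": 0, "ry": 0, "rz": 0.131},
    {"tx": -487.5, "ty": -75, "tz": 20, "rx": 0, "ry": 0, "rz": 0.131},
    {"tx": -487.5, "ty": -75, "tz": 20, "rx": 0, "ry": 0, "rz": 0.131},
    {"tx": -487.5, "ty": -75, "tz": 20, "rx": 0, "ry": 0, "rz": 0.131},
    {"tx": -487.5, "ty": -75, "tz": 20, "rx": 0, "ry": 0, "rz": 0.131},
    {"tx": -487.5, "ty": -75, "tz": 20, "rx": 0, "ry": 0, "rz": 0.131},
    {"tx": -487.5, "ty": -75, "tz": 20, "rx": 0, "ry": 0, "rz": 0.131},
    {"tx": -487.5, "ty": -75, "tz": 20, "rx": 0, "ry": 0, "rz": 0.131}
  ],
  "gripper": 36
}}

```text
clock: 10.08
tool_pos: [0.4713, -0.1546, 0.284]
tcp_rot: [0.752, 0.659, -0.0, -0.0]
force: [1.3, -0.1, 0.1]
grip_width: 0.421
grip_force: 0.0
```

```bash
python3 -c "
from h import *
to([.461,-.230,.25],-.131)"
```

```text
clock 10.08 pos [ 0.4713 -0.1546  0.284 ] q [-0.368 -0.287  1.735  0.     1.694 -0.237] F [ 1.3 -0.1  0.1] w 0.421
shift mm [-76.1  -0.4  33.9] turn [-0.0008 -0.0002  0.0001]
```

Request:
{"api": "jog_arm", "payload": {
  "steps": [
    {"tx": -30, "ty": 0, "tz": 10, "rx": 0, "ry": 0, "rz": 0},
    {"tx": -60, "ty": 0, "tz": 22, "rx": 0, "ry": 0, "rz": 0},
    {"tx": -73, "ty": 0, "tz": 34, "rx": 0, "ry": 0, "rz": 0},
    {"tx": -73, "ty": 0, "tz": 34, "rx": 0, "ry": 0, "rz": 0},
    {"tx": -73, "ty": 0, "tz": 34, "rx": 0, "ry": 0, "rz": 0},
    {"tx": -73, "ty": 0, "tz": 34, "rx": 0, "ry": 0, "rz": 0}
  ]
}}

```text
clock: 10.58
tool_pos: [0.4632, -0.2243, 0.251]
tcp_rot: [0.752, 0.66, 0.0, -0.0]
force: [-0.1, 0.9, 1.0]
grip_width: 0.421
grip_force: 0.0
```

```bash
python3 - <<'E'
from h import *
f=bot.grab_frame("wrist"); save(f,"wrist2"); W=pts(f); Z=W[...,2]
hsv=cv2.cvtColor(f["color"],cv2.COLOR_RGB2HSV)
ax=np.array([np.cos(-.131),np.sin(-.131)]); ay=np.array([-ax[1],ax[0]])
c=np.array([.461,-.230]); d=W[...,:2]-c; a=d@ax; b=d@ay
m=(Z>.075)&(Z<.1)&(hsv[...,1]<90)&(abs(b)<.08)&(a>-.03)&(a<.04)
p=np.c_[a[m],b[m],Z[m]]; print(len(p),p.min(0),p.max(0))
bm=p[abs(p[:,1])<.05]; bm=bm[bm[:,0]<.02]; print('bar along x',np.percentile(bm[:,0],[2,50,98]).round(4),'slope',np.polyfit(bm[:,1],bm[:,0],1),'ztop',np.percentile(bm[:,2],95))
to([.461,-.230,.067],-.131)
E
```

```text
1954 [-0.00822593 -0.06767723  0.07934856] [0.03999336 0.06834645 0.09435988]
bar along x [-0.0077 -0.0009  0.0058] slope [ 0.00215634 -0.00106836] ztop 0.09306909657227513
clock 10.63 pos [ 0.4634 -0.2242  0.2513] q [-0.5   -0.242  1.751  0.     1.632 -0.37 ] F [-0.1  0.   0.8] w 0.417
shift mm [ -6.1  -1.7 184.3] turn [0.0006 0.     0.0011]
```

View pics/wrist2.png

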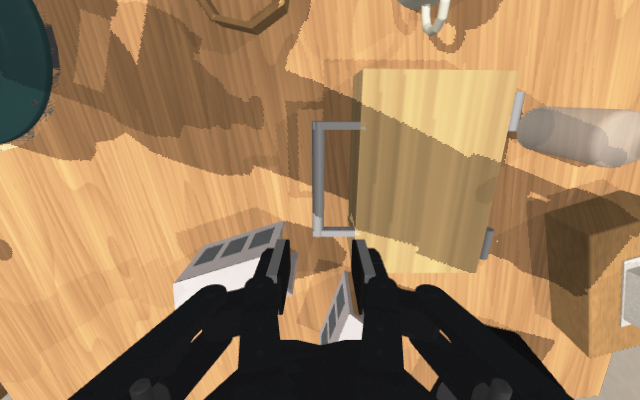

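The wrist view shows the bar at (318,180) running between the open fingers' line, and the lid's front edge is at (358,170). The fit puts the bar 1 mm nearer than estimated and parallel to the pads. Descending.

Request:
{"api": "jog_arm", "payload": {
  "steps": [
    {"tx": -6, "ty": -2.5, "tz": 35, "rx": 0, "ry": 0, "rz": 0},
    {"tx": -6, "ty": -2.5, "tz": 70, "rx": 0, "ry": 0, "rz": 0},
    {"tx": -6, "ty": -2.5, "tz": 100, "rx": 0, "ry": 0, "rz": 0},
    {"tx": -6, "ty": -2.5, "tz": 125, "rx": 0, "ry": 0, "rz": 0},
    {"tx": -6, "ty": -2.5, "tz": 145, "rx": 0, "ry": 0, "rz": 0},
    {"tx": -6, "ty": -2.5, "tz": 160, "rx": 0, "ry": 0, "rz": 0},
    {"tx": -6, "ty": -2.5, "tz": 173, "rx": 0, "ry": 0, "rz": 0},
    {"tx": -6, "ty": -2.5, "tz": 182, "rx": 0, "ry": 0, "rz": 0},
    {"tx": -6, "ty": -2.5, "tz": 185, "rx": 0, "ry": 0, "rz": 0},
    {"tx": -6, "ty": -2.5, "tz": 185, "rx": 0, "ry": 0, "rz": 0}
  ]
}}

```text
clock: 11.47
tool_pos: [0.4599, -0.2305, 0.0657]
tcp_rot: [0.752, 0.66, -0.0, -0.0]
force: [-1.2, -0.4, 0.2]
grip_width: 0.421
grip_force: 0.0
```

Request:
{"api": "jog_arm", "payload": {
  "steps": [
    {"tx": 0, "ty": 0, "tz": 0, "rx": 0, "ry": 0, "rz": 0},
    {"tx": 0, "ty": 0, "tz": 0, "rx": 0, "ry": 0, "rz": 0},
    {"tx": 0, "ty": 0, "tz": 0, "rx": 0, "ry": 0, "rz": 0},
    {"tx": 0, "ty": 0, "tz": 0, "rx": 0, "ry": 0, "rz": 0},
    {"tx": 0, "ty": 0, "tz": 0, "rx": 0, "ry": 0, "rz": 0},
    {"tx": 0, "ty": 0, "tz": 0, "rx": 0, "ry": 0, "rz": 0}
  ],
  "gripper": 5
}}

```text
clock: 11.97
tool_pos: [0.4593, -0.2309, 0.0669]
tcp_rot: [0.752, 0.659, -0.0, -0.0]
force: [-10.8, 3.2, 8.4]
grip_width: 0.139
grip_force: 58.6
```

```bash
python3 - <<'E'
from h import *
s=bot.state(); to([.460,-.230,.066],-.131,s); print(s["grip_force"])
p0=s["tool_pos"]; r=R.from_quat(s["tcp_rot"])
ax=np.array([np.cos(-.131),np.sin(-.131),0])
for t in np.deg2rad(np.arange(0,91,7.5)):
    d=.205*(1-np.cos(t))*ax+np.array([0,0,.205*np.sin(t)])
    print(round(np.rad2deg(t),1),(r.inv().apply(d)*1000).round(1))
E
```

```text
clock 11.97 pos [ 0.4593 -0.2309  0.0669] q [-5.150e-01 -1.430e-01  1.971e+00 -1.000e-03  1.315e+00 -3.840e-01] F [-10.8   3.2   8.4] w 0.139
shift mm [1.  0.6 0.9] turn [-0.001   0.0002 -0.0002]
58.561676144599915
0.0 [0. 0. 0.]
7.5 [ -0.    1.7 -26.8]
15.0 [ -0.    6.9 -53.1]
22.5 [ -0.   15.5 -78.5]
30.0 [  -0.    27.4 -102.5]
37.5 [  -0.    42.2 -124.8]
45.0 [  -0.    59.9 -145. ]
52.5 [  -0.    80.  -162.7]
60.0 [  -0.   102.3 -177.6]
67.5 [  -0.   126.4 -189.5]
75.0 [  -0.   151.7 -198.2]
82.5 [   0.   178.  -203.4]
90.0 [   0.   204.8 -205.2]
```

Gripped (about 12 mm opening, 59 N). Swinging the lid on its 205 mm arc with the tool kept vertical, first to 30 deg.

Request:
{"api": "jog_arm", "payload": {
  "steps": [
    {"tx": 0, "ty": -0.5, "tz": -5.5, "rx": 0, "ry": 0, "rz": 0},
    {"tx": 0, "ty": 0, "tz": -14.5, "rx": 0, "ry": 0, "rz": 0},
    {"tx": 0, "ty": 1.5, "tz": -27, "rx": 0, "ry": 0, "rz": 0},
    {"tx": 0, "ty": 3.5, "tz": -39, "rx": 0, "ry": 0, "rz": 0},
    {"tx": 0, "ty": 6.5, "tz": -53, "rx": 0, "ry": 0, "rz": 0},
    {"tx": 0, "ty": 10.5, "tz": -66.5, "rx": 0, "ry": 0, "rz": 0},
    {"tx": 0, "ty": 15, "tz": -78.5, "rx": 0, "ry": 0, "rz": 0},
    {"tx": 0, "ty": 20, "tz": -90, "rx": 0, "ry": 0, "rz": 0},
    {"tx": 0, "ty": 27, "tz": -102.5, "rx": 0, "ry": 0, "rz": 0},
    {"tx": 0, "ty": 27, "tz": -102.5, "rx": 0, "ry": 0, "rz": 0}
  ]
}}

```text
clock: 12.8
tool_pos: [0.4864, -0.2346, 0.1725]
tcp_rot: [0.752, 0.659, -0.001, 0.0]
force: [-24.7, 5.2, 11.4]
grip_width: 0.14
grip_force: 59.4
```

```bash
python3 - <<'E'
from h import *
s=bot.state(); to([.460,-.230,.066],-.131,s); print(s["grip_force"],s["wrist_torque"].round(2))
p0=np.array([.4593,-.2309,.0669]); ax=np.array([np.cos(-.131),np.sin(-.131),0])
d=s["tool_pos"]-p0; print('along x',d@ax*1000,'z',d[2]*1000, 'radius', np.hypot(.205-d@ax,d[2]),'angle',np.rad2deg(np.arctan2(d[2],.205-d@ax)))
E
```

```text
clock 12.8 pos [ 0.4864 -0.2346  0.1725] q [-4.960e-01 -1.580e-01  1.807e+00 -1.000e-03  1.493e+00 -3.650e-01] F [-24.7   5.2  11.4] w 0.14
shift mm [  1.2 -26.7 106.6] turn [-0.0008  0.0009 -0.0002]
59.44952130317688 [ 0.7   4.02 -0.04]
along x 27.388792826163268 z 105.63927971795174 radius 0.20665284496729097 angle 30.74326047277021
```

Wrist force is 27 N and radial, so I'm pulling about 1-2 mm too tight toward the hinge. Continuing with that eased outward.

Request:
{"api": "jog_arm", "payload": {
  "steps": [
    {"tx": 0, "ty": 6, "tz": -11.5, "rx": 0, "ry": 0, "rz": 0},
    {"tx": 0, "ty": 13.5, "tz": -23, "rx": 0, "ry": 0, "rz": 0},
    {"tx": 0, "ty": 21.5, "tz": -33, "rx": 0, "ry": 0, "rz": 0},
    {"tx": 0, "ty": 31, "tz": -43.5, "rx": 0, "ry": 0, "rz": 0},
    {"tx": 0, "ty": 41.5, "tz": -53, "rx": 0, "ry": 0, "rz": 0},
    {"tx": 0, "ty": 51.5, "tz": -61, "rx": 0, "ry": 0, "rz": 0},
    {"tx": 0, "ty": 59, "tz": -66.5, "rx": 0, "ry": 0, "rz": 0},
    {"tx": 0, "ty": 65, "tz": -70.5, "rx": 0, "ry": 0, "rz": 0},
    {"tx": 0, "ty": 65, "tz": -70.5, "rx": 0, "ry": 0, "rz": 0},
    {"tx": 0, "ty": 65, "tz": -70.5, "rx": 0, "ry": 0, "rz": 0}
  ]
}}

```text
clock: 13.63
tool_pos: [0.5507, -0.2432, 0.2431]
tcp_rot: [0.752, 0.659, -0.0, 0.001]
force: [-17.3, 0.8, 19.8]
grip_width: 0.141
grip_force: 62.0
```

```bash
cat >> h.py <<'E'
def lid(tag,hinge=(.664,-.257)):
    ax=np.array([np.cos(-.131),np.sin(-.131)]); ay=np.array([-ax[1],ax[0]])
    for n in ("scene","top"):
        f=bot.grab_frame(n); save(f,tag+n); W=pts(f); hsv=cv2.cvtColor(f["color"],cv2.COLOR_RGB2HSV)
        d=W[...,:2]-np.array(hinge); a=d@ax; b=d@ay; Z=W[...,2]-.086
        m=(abs(b)<.11)&(a>-.2)&(a<.06)&(Z>.03)&(Z<.17)&(hsv[...,1]>55)&(hsv[...,0]>10)&(hsv[...,0]<35)&(hsv[...,2]>60)
        p=np.c_[a[m],Z[m]]
        if len(p)<30: print(n,len(p)); continue
        vx,vy,x0,y0=cv2.fitLine(p.astype(np.float32),cv2.DIST_HUBER,0,.01,.01).ravel()
        ang=np.rad2deg(np.arctan2(vy,-vx))%180; off=(0-x0)*vy-(0-y0)*vx
        print(n,len(p),'lid face angle',round(ang,2),'offset from hinge mm',round(off*1000,1),'resid',round(np.abs((p[:,0]-x0)*vy-(p[:,1]-y0)*vx).mean()*1000,1),p.mean(0).round(3))
E
python3 - <<'E'
from h import *
s=bot.state(); to([.460,-.230,.066],-.131,s); print(s["grip_force"],s["wrist_torque"].round(2))
p0=np.array([.4593,-.2309,.0669]); ax=np.array([np.cos(-.131),np.sin(-.131),0])
d=s["tool_pos"]-p0; print('along x',d@ax*1000,'z',d[2]*1000,'radius', np.hypot(.205-d@ax,d[2]),'angle',np.rad2deg(np.arctan2(d[2],.205-d@ax)))
lid("l1")
E
```

```text
clock 13.63 pos [ 0.5507 -0.2432  0.2431] q [-4.580e-01 -4.700e-02  1.589e+00 -1.000e-03  1.597e+00 -3.260e-01] F [-17.3   0.8  19.8] w 0.141
shift mm [  1.6 -91.9 177. ] turn [ 0.0014  0.0018 -0.0004]
61.97321891784668 [ 0.25  3.15 -0.01]
along x 92.2121249815042 z 176.2232441066096 radius 0.20922651962560948 angle 57.379603945893365
scene 3745 lid face angle 56.52 offset from hinge mm 3.8 resid 1.8 [-0.054  0.088]
top 383 lid face angle 55.23 offset from hinge mm 7.4 resid 2.3 [-0.065  0.104]
```

The lid is near 57 deg by arm position and 56.5 by camera. Continuing to about 85 deg, then measuring again.

Request:
{"api": "jog_arm", "payload": {
  "steps": [
    {"tx": 0, "ty": 12, "tz": -7.5, "rx": 0, "ry": 0, "rz": 0},
    {"tx": 0, "ty": 25, "tz": -14, "rx": 0, "ry": 0, "rz": 0},
    {"tx": 0, "ty": 38, "tz": -20, "rx": 0, "ry": 0, "rz": 0},
    {"tx": 0, "ty": 52, "tz": -25, "rx": 0, "ry": 0, "rz": 0},
    {"tx": 0, "ty": 65, "tz": -28.5, "rx": 0, "ry": 0, "rz": 0},
    {"tx": 0, "ty": 76, "tz": -31, "rx": 0, "ry": 0, "rz": 0},
    {"tx": 0, "ty": 86, "tz": -32.5, "rx": 0, "ry": 0, "rz": 0},
    {"tx": 0, "ty": 93, "tz": -33.5, "rx": 0, "ry": 0, "rz": 0},
    {"tx": 0, "ty": 93, "tz": -33.5, "rx": 0, "ry": 0, "rz": 0},
    {"tx": 0, "ty": 93, "tz": -33.5, "rx": 0, "ry": 0, "rz": 0}
  ]
}}

```text
clock: 14.57
tool_pos: [0.6434, -0.2556, 0.2747]
tcp_rot: [0.752, 0.659, -0.0, 0.001]
force: [-4.6, -5.1, 3.7]
grip_width: 0.142
grip_force: 63.8
```

```bash
python3 - <<'E'
from h import *
s=bot.state(); to([.460,-.230,.066],-.131,s); print(s["grip_force"],s["wrist_torque"].round(2))
p0=np.array([.4593,-.2309,.0669]); ax=np.array([np.cos(-.131),np.sin(-.131),0])
d=s["tool_pos"]-p0; print('along x',d@ax*1000,'z',d[2]*1000,'radius', np.hypot(.205-d@ax,d[2]),'angle',np.rad2deg(np.arctan2(d[2],.205-d@ax)))
lid("l2")
c=cv2.imread("pics/l2scene.png")[120:320,190:400]; cv2.imwrite("pics/l2c.png",cv2.resize(c,None,fx=2.8,fy=2.8,interpolation=cv2.INTER_CUBIC))
E
```

```text
clock 14.57 pos [ 0.6434 -0.2556  0.2747] q [-4.150e-01  1.450e-01  1.340e+00 -1.000e-03  1.654e+00 -2.830e-01] F [-4.6 -5.1  3.7] w 0.142
shift mm [   1.7 -185.5  208.4] turn [ 0.0015  0.0015 -0.0005]
63.84007930755615 [-0.61  1.03 -0.05]
along x 185.79878194973622 z 207.8000558287029 radius 0.20868528931629518 angle 84.72072517741837
scene 2523 lid face angle 84.07 offset from hinge mm 3.9 resid 1.5 [-0.008  0.106]
top 27
```

View pics/l2c.png

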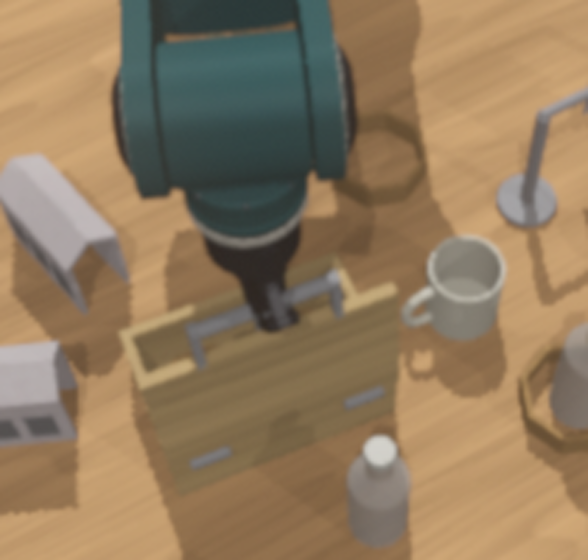

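The crop shows the lid nearly upright, with the bar (265,305) in the fingers; camera angle is 84.1 deg and the arm gives 84.6. About 19.5 mm remains to vertical.

Request:
{"api": "jog_arm", "payload": {
  "steps": [
    {"tx": 0, "ty": 4, "tz": 0, "rx": 0, "ry": 0, "rz": 0},
    {"tx": 0, "ty": 9, "tz": -0.5, "rx": 0, "ry": 0, "rz": 0},
    {"tx": 0, "ty": 14, "tz": -0.5, "rx": 0, "ry": 0, "rz": 0},
    {"tx": 0, "ty": 17.5, "tz": -1, "rx": 0, "ry": 0, "rz": 0},
    {"tx": 0, "ty": 19.5, "tz": -1, "rx": 0, "ry": 0, "rz": 0},
    {"tx": 0, "ty": 19.5, "tz": -1, "rx": 0, "ry": 0, "rz": 0},
    {"tx": 0, "ty": 19.5, "tz": -1, "rx": 0, "ry": 0, "rz": 0},
    {"tx": 0, "ty": 19.5, "tz": -1, "rx": 0, "ry": 0, "rz": 0},
    {"tx": 0, "ty": 19.5, "tz": -1, "rx": 0, "ry": 0, "rz": 0},
    {"tx": 0, "ty": 19.5, "tz": -1, "rx": 0, "ry": 0, "rz": 0}
  ]
}}

```text
clock: 15.5
tool_pos: [0.6628, -0.258, 0.2755]
tcp_rot: [0.752, 0.659, 0.0, 0.001]
force: [-1.1, -4.5, 5.3]
grip_width: 0.14
grip_force: 64.1
```

```bash
python3 - <<'E'
from h import *
s=bot.state(); to([.460,-.230,.066],-.131,s); print(s["grip_force"],s["wrist_torque"].round(2),abs(s["qd"]).max())
p0=np.array([.4593,-.2309,.0669]); ax=np.array([np.cos(-.131),np.sin(-.131),0])
d=s["tool_pos"]-p0; print('along x',d@ax*1000,'z',d[2]*1000)
lid("l3"); board("b5")
a=cv2.resize(cv2.imread("pics/l3scene.png"),(480,300)); b=cv2.resize(cv2.imread("pics/l3top.png"),(480,300)); cv2.imwrite("pics/final.png",np.vstack([a,b]))
E
```

```text
clock 15.5 pos [ 0.6628 -0.258   0.2755] q [-0.407  0.186  1.293 -0.     1.66  -0.275] F [-1.1 -4.5  5.3] w 0.14
shift mm [   1.4 -205.3  208.9] turn [ 0.0026  0.0012 -0.0005]
64.10812497138977 [-0.68  0.16 -0.11] 0.0008053575228788034
along x 205.33322852061053 z 208.55733262853204
scene 2115 lid face angle 89.61 offset from hinge mm 3.8 resid 1.5 [0.002 0.107]
top 7
scene 851 [537.1 257.1] [158.   50.5] 89.3 zmax 0.1848
top 961 [535.1 256.1] [158.3  48.8] 89.3 zmax 0.1843
```

View pics/final.png

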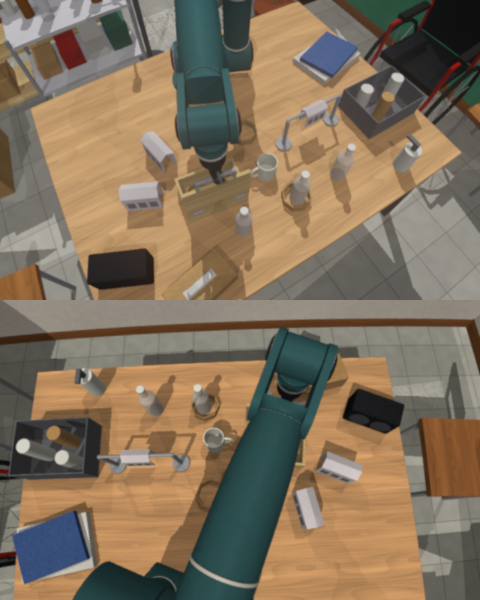

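The final view shows the board hanging level mid-rail at (314,110), the lid upright with its bar still gripped at (215,175), and the bystanders in place. Camera angle is 89.6 deg, the arm estimate is 90, and nothing is moving. Handing in.

```bash
python3 -c "
from plant import bot
print(bot.close_job())"
```

```text
the job is handed in; nothing more can be done
None
```

The job is handed in: the score board hangs straight on the middle of the rail, and the gripper still holds the lid upright by its bar, at about 89.6° by camera, at 15.5 s on the clock; the verdict was not reported back.

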